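# Gauge the drilled stones and tray the rejects

## Robot

A 6-joint arm with a two-finger parallel gripper is mounted at the origin on the work surface. World frame = base frame: x ahead of the robot, y to its left, z up, the work surface at z = 0. Lengths are in m, angles in rad, forces in N, time in s.
With the tool pointing down it reaches from about 0.3 to 0.775 m from the base axis. Payload 14.6 kg.
Tool frame: the origin (TCP) lies on the centre line of the jaws, within the pads' length; the fingertips stand ctrl.tcp_to_tips ahead of it and the grasp point (between the pads) lies 2 mm behind it (ctrl.tcp_to_tips is the distance from the TCP to the fingertips, in m); z points along the fingers, y is the line along which they close (so a half turn about z gives the same grasp; the last joint's range is limited). The gripper opens to 94 mm and grips with 3 to 60 N. Pads are 16 mm wide; open, the fingers measure 119 mm over their backs; the gripper's body (75 mm by 177 mm) begins 78 mm behind the grasp point.
Start: joints at [-1.403, 0.3, 1.521, -0, 1.321, -0.067], TCP at [0.128, -0.535, 0.222] pointing down, gripper open.
Joint ranges: [-3.03, 3.03], [-0.79, 2.21], [0.23, 2.52], [-1.04, 4.18], [0, 3.07], [-2.55, 2.55]. Speed limits (rad/s): [2.22, 2.22, 2.57, 3.14, 3.14, 3.14].

## Interface

Orientations are given as [roll, pitch, yaw] about the fixed x, y, z axes, in that order (R = Rz(yaw) Ry(pitch) Rx(roll)).
In Python, from station import telemetry, viewer, hand_in, ctrl gives the robot as it stands.
- The arm moves only by the tool step_arm, never from a script. Its argument "plan" is a list of rows, each an object of numbers: "dx", "dy", "dz": the shift along the tool's x, y, z scaled (see below); "rx", "ry", "rz": the turn, a rotation vector about the tool's x, y, z scaled (see below); "claw": the closure, from 0 (fully open) to 1 (shut). In form: [{"dx": .., "dy": .., "dz": .., "rx": .., "ry": .., "rz": .., "claw": ..}, ...]. A call has 1 to 10 rows; each row shifts and turns the commanded pose from where the row before left it, along the tool's axes as they then stand; what a row does not reach is not made up. The controller multiplies each number of a shift by 0.1 m and each number of a turn by 90 degrees. A row lasts 1/10 s, in which the tool goes at most 50 mm and 8.59 degrees, less where a joint would pass 70% of its speed; a pose out of reach is approached as far as the arm can. A call with a number of a shift or a turn outside -1 to 1 is refused whole. A call with a gripper value outside its range is refused whole. The fingers move at their own pace and stop on an object; "grip_force" is the grip in N (left out, the last holds). Time passes only in rows, so rows that do not move let the fingers close. It gives the time, the measured TCP pose, the force, the opening and the grip force at its end, in the units of the state.
- telemetry.get_obs(): the state, without advancing time (a new reading comes with each control period).
- viewer.camera(name): name is "scene" or "top" or "wrist"; returns a dict with "img" (384x512x3 uint8, red, green, blue), "z_map" (384x512 float32, m along the optical axis (not along the pixel's ray), 0 where there is no reading), "fx", "fy", "cx", "cy" (pixels), "R" (3x3) and "t" (3): a world point X has camera coordinates R X + t; the wrist camera has in their place "tool_from_camera" (4x4, takes a point from camera to tool coordinates, whose origin is the TCP and whose axes are the flange's). Camera axes: x right, y down, z forward; pixel columns grow to the right and rows downward; lengths in m; the calibration is good to about 2 mm. A picture is of the moment at which its call begins: read the wrist's pose just before it.
- hand_in(): hands the job in; it is judged then, once.
Trained networks look in a picture, given as the dict that the camera call returned (one of the last four; its "shot" number tells which), for a name from the list of things; names that differ only in an ending like _2 or _b are one class to them, and where a whole thing is asked for, a point or a joint stands for the part that bears it (a point fixed in the world has none). Each returns a list of dicts, best first, with "score" (0 to 1); they miss things now and then, are a little off and sometimes report something else, mostly with a low value. They report only what shows in the picture. A call takes as long as a camera call. They do not tell look-alikes from the thing itself.
- viewer.recognise(target, picture): "rect" ([left, top, right, bottom] in pixels, round what is visible of it).
The state is a dict: "time_s": time; "qpos": joint angles; "joint_vel": joint speeds; "tau": joint torques, N m; "ee_pos": TCP position; "eef_rot": TCP orientation; "force": force on the tool from outside, world axes, zero at the start; "moment": the same for the moment, N m; "grip_width": finger opening in m; "grip_force": force on a finger pad.
Only numpy, scipy, OpenCV 4.12 (cv2) and the standard library are available. Lean on these libraries where they do the work, as an engineer would, in place of code of your own. Each camera call takes 0.05 s, during which the arm holds its last target. There are 200 camera calls.

## Task

Only one of the three drilled stones on the bench is bored to full depth; in the other two a stub of core still blocks the bore. Take the steel pin gauge from its wooden stand and try it in the bores, feeling gently and never forcing it, until it goes fully home with its collar down on the stone. Leave it standing in that stone, where it is, as the mark of a good one, and set the two blocked stones upright and flat inside the steel tray, without disturbing anything else on the bench.

Things in the scene. Friction and masses are not known exactly. Their poses are not given: they have to be found in the camera images.
- gauge: Steel pin gauge, loose, 0.11 kg, upright in its stand at first. Origin at the pin's tip, z up the pin. Pin 14 mm in diameter, 32 mm long, tip bevelled to 10 mm over its last 3 mm; then a round collar 30 mm wide, 6 mm thick (z 32 to 38 mm); then a square handle 16 x 16 mm to grasp, flats facing x and y, z 38 to 68 mm.
- gauge_collar (a point): Point on the gauge's axis at the collar's underside (32 mm above the tip); fully home in a stone it is 40 mm above the stone's underside.
- gauge_grip (a point): Point on the gauge's axis in the handle, 28 mm above the collar's underside, a good place to grip.
- stand: Pale wooden gauge stand, fixed, 80 x 80 x 40 mm high, with one vertical through hole of 20 mm in its middle, in which the gauge starts. Origin at the centre of its underside. With the gauge in it the collar rests on its top face, 40 mm above the bench.
- tray: Shallow open steel tray, fixed, 240 mm (its x) by 190 mm (its y) outside, 18 mm high, walls and floor 4 mm thick, empty. Origin at the centre of its underside; its floor is 4 mm above the bench.
- stone_a: Drilled dark brown stone block, loose, 56 x 56 x 40 mm high, 0.2 to 0.45 kg, outwardly like the other two. Origin at the centre of its underside, z up. In all three the bore's centre is up to 2.5 mm off the block's middle, direction unknown, and the bore is 15.5 mm wide, 36 mm deep, closed at the bottom. Keep pushes on a stone under 25 N; pressed on the bench with over 50 N it chips.
- stone_b: Drilled dark brown stone block, loose, 56 x 56 x 40 mm high, 0.2 to 0.45 kg, outwardly like the other two. Origin at the centre of its underside, z up. Mouth of the bore in all three: a funnel 24 mm wide at the top face, narrowing to the 15.5 mm bore at 7 mm depth; beside the bore's axis the pin stops on its wall.
- stone_c: Drilled dark brown stone block, loose, 56 x 56 x 40 mm high, 0.2 to 0.45 kg, outwardly like the other two. Origin at the centre of its underside, z up. In two of the three, not told which, a stub of core blocks the bore 13 to 23 mm below the top face and the gauge stops there; in the third the gauge goes home.
- table: The plank bench top, its top face at z = 0.
- chip: Bystander: small brown stone chip 30 x 22 x 14 mm, leave alone. Origin at the centre of its underside.
- whetstone: Bystander: grey whetstone stick 75 x 22 x 12 mm, leave alone. Origin at the centre of its underside, length along x.
- offcut: Bystander: brown stone offcut 35 x 30 x 20 mm, leave alone. Origin at the centre of its underside.
There are look-alikes about, which are no part of the job. Leave any turquoise look-alike of the stone_c alone. There is more than one size of the gauge; the one meant has the size given above.

How it is judged:
On the way:
1. the gauge goes fully home in a stone, its collar down on the stone (((z of gauge_collar in the frame of stone_a between 0.037 and 0.0425 m and horizontal distance between gauge_collar and stone_a below 0.008 m and angle between the z axis of gauge and the z axis of stone_a, either way round below 0.1 rad) or (z of gauge_collar in the frame of stone_b between 0.037 and 0.0425 m and horizontal distance between gauge_collar and stone_b below 0.008 m and angle between the z axis of gauge and the z axis of stone_b, either way round below 0.1 rad) or (z of gauge_collar in the frame of stone_c between 0.037 and 0.0425 m and horizontal distance between gauge_collar and stone_c below 0.008 m and angle between the z axis of gauge and the z axis of stone_c, either way round below 0.1 rad))), for 0.2 s.
At the end, for the whole second after the job is handed in: The gauge stands in one stone with its collar within 2.5 mm of the stone's top face and upright, that stone within 40 mm of where it began; the other two stones stand flat (within 4 mm of height) on the tray's floor inside its walls; all upright and at rest ((((z of gauge_collar in the frame of stone_a between 0.037 and 0.0425 m and horizontal distance between gauge_collar and stone_a below 0.008 m and angle between the z axis of gauge and the z axis of stone_a, either way round below 0.1 rad) and distance of stone_a from where it was at the start of the episode below 0.04 m and (x of stone_b in the frame of tray between -0.092 and 0.092 m and y of stone_b in the frame of tray between -0.067 and 0.067 m and z of stone_b in the frame of tray below 0.008 m) and (x of stone_c in the frame of tray between -0.092 and 0.092 m and y of stone_c in the frame of tray between -0.067 and 0.067 m and z of stone_c in the frame of tray below 0.008 m)) or ((z of gauge_collar in the frame of stone_b between 0.037 and 0.0425 m and horizontal distance between gauge_collar and stone_b below 0.008 m and angle between the z axis of gauge and the z axis of stone_b, either way round below 0.1 rad) and distance of stone_b from where it was at the start of the episode below 0.04 m and (x of stone_a in the frame of tray between -0.092 and 0.092 m and y of stone_a in the frame of tray between -0.067 and 0.067 m and z of stone_a in the frame of tray below 0.008 m) and (x of stone_c in the frame of tray between -0.092 and 0.092 m and y of stone_c in the frame of tray between -0.067 and 0.067 m and z of stone_c in the frame of tray below 0.008 m)) or ((z of gauge_collar in the frame of stone_c between 0.037 and 0.0425 m and horizontal distance between gauge_collar and stone_c below 0.008 m and angle between the z axis of gauge and the z axis of stone_c, either way round below 0.1 rad) and distance of stone_c from where it was at the start of the episode below 0.04 m and (x of stone_a in the frame of tray between -0.092 and 0.092 m and y of stone_a in the frame of tray between -0.067 and 0.067 m and z of stone_a in the frame of tray below 0.008 m) and (x of stone_b in the frame of tray between -0.092 and 0.092 m and y of stone_b in the frame of tray between -0.067 and 0.067 m and z of stone_b in the frame of tray below 0.008 m))) and linear speed of each of stone_a, stone_b, stone_c, gauge below 0.02 m/s and angle between each of stone_a, stone_b, stone_c's own z axis and vertical below 0.06 rad); the robot touches nothing.
It fails at once if a stone is pressed down on the bench with more than 50 N (contact force between any of stone_a, stone_b, stone_c and table above 50 N).
It fails at once if a bystander is pushed more than 30 mm from its place (distance of any of chip, whetstone, offcut from where it was at the start of the episode above 0.03 m).
It also fails if it takes over 72 s, if anything falls off the work surface, if the arm or the gripper's body presses on something with over 40 N, if the wrist force passes 120 N, or if a joint passes its speed limit or range.

## Working session

There is one attempt and no reset: what is moved stays moved. The work goes in short steps, Python scripts to look and compute and a tool call to move; the robot and the scene stay as the last step left them, time stands still between calls to the robot, and variables do not carry over. Pictures are saved under pics/ and viewed, at most 10 in all, crops included, and the job is handed in when it is done.

Besides the shell and the picture viewer there is one more tool, called after "Request:" by a JSON object that holds its "fn" and its "kwargs", one argument or row to a line. step_arm: Moves the arm, as the interface text tells. Shifts and turns lie within -1 to 1; 1 stands for 0.1 m of shift or 90 degrees of turn. Its arguments: {"type":"object","properties":{"plan":{"type":"array"},"grip_force":{"type":"number"}},"required":["plan"]}

```bash
mkdir -p pics; cat > h.py <<'E'
import numpy as np, cv2
from station import telemetry, viewer, hand_in, ctrl
from scipy.spatial.transform import Rotation as Ro
def world(p):
    z=p["z_map"]; v,u=np.mgrid[:z.shape[0],:z.shape[1]]
    C=np.stack([(u-p["cx"])/p["fx"]*z,(v-p["cy"])/p["fy"]*z,z],-1)
    if "R" in p: W=(C-p["t"])@p["R"]
    else:
        o=p["obs"]; T=p["tool_from_camera"]; C=C@T[:3,:3].T+T[:3,3]
        W=C@Ro.from_euler("xyz",o["eef_rot"]).as_matrix().T+o["ee_pos"]
    W[z<=0]=np.nan; return W
def shot(n,f=None):
    o=telemetry.get_obs(); p=viewer.camera(n); p["obs"]=o
    if f: cv2.imwrite("pics/"+f,p["img"][:,:,::-1])
    return p
E
python3 - <<'E'
from h import *
print(ctrl.tcp_to_tips, telemetry.get_obs())
P={n:shot(n,n+"0.png") for n in("top","scene")}
cv2.imwrite("pics/both0.png",cv2.resize(np.hstack([P["top"]["img"],P["scene"]["img"]]),(800,300))[:,:,::-1])
for n,p in P.items():
    W=world(p)
    for t in["gauge","stand","tray","stone_a","chip","whetstone","offcut"]:
        for r in viewer.recognise(t,p):
            a,b,c,d=[int(x) for x in r["rect"]]
            w=W[b:d+1,a:c+1].reshape(-1,3); w=w[~np.isnan(w[:,0])]
            top=np.percentile(w[:,2],97); q=w[w[:,2]>top-.008]
            print(n,t,round(r["score"],2),(a,b,c,d),"zt",top.round(3),"c",((q.min(0)+q.max(0))/2).round(3),"ext",np.ptp(q,axis=0).round(3))
E
```

```text
0.017 {'time_s': 0.0, 'qpos': array([-1.40260393e+00,  3.00462620e-01,  1.52157167e+00, -4.10438533e-06,
        1.32066912e+00, -6.65892353e-02]), 'joint_vel': array([ 8.88045545e-04, -1.45639508e-03, -8.62830851e-04, -8.03939465e-05,
        1.91582510e-03, -1.31395928e-03]), 'tau': array([-3.31394040e-04, -5.31803727e+01, -3.52736664e+01,  7.07655237e-02,
        2.44454015e-02, -1.12939072e-04]), 'ee_pos': array([ 0.12790984, -0.53468118,  0.22189494]), 'eef_rot': array([-3.14048410e+00, -6.99429356e-05,  2.34782610e-01]), 'force': array([-0.235252  ,  0.32922049, -0.30415409]), 'moment': array([-0.04967902, -0.01919832, -0.04931552]), 'grip_force': 0.0, 'grip_width': 0.09394324828264475}
top gauge 0.59 (368, 230, 389, 245) zt 0.103 c [ 0.415 -0.317  0.101] ext [0.022 0.023 0.011]
top stand 0.9 (357, 181, 400, 214) zt 0.068 c [ 0.517 -0.336  0.072] ext [0.019 0.017 0.023]
top stand 0.27 (376, 190, 392, 206) zt 0.08 c [ 0.518 -0.336  0.079] ext [0.018 0.016 0.009]
top tray 0.84 (63, 144, 147, 239) zt 0.017 c [0.528 0.367 0.016] ext [0.242 0.197 0.014]
top stone_a 0.92 (182, 194, 2
[... 1069 characters left out ...]
24] ext [0.245 0.323 0.033]
scene stone_a 0.93 (294, 196, 332, 228) zt 0.04 c [0.622 0.028 0.037] ext [0.073 0.07  0.009]
scene stone_a 0.87 (209, 218, 234, 250) zt 0.041 c [ 0.476 -0.113  0.038] ext [0.074 0.071 0.009]
scene stone_a 0.87 (182, 172, 215, 203) zt 0.041 c [ 0.36  -0.034  0.037] ext [0.066 0.067 0.009]
scene stone_a 0.56 (259, 145, 291, 177) zt 0.04 c [0.478 0.128 0.037] ext [0.073 0.071 0.009]
scene chip 0.61 (235, 198, 249, 204) zt 0.015 c [ 0.464 -0.009  0.012] ext [0.031 0.025 0.009]
scene whetstone 0.82 (337, 172, 354, 199) zt 0.012 c [0.656 0.149 0.009] ext [0.06  0.069 0.009]
scene offcut 0.69 (264, 276, 284, 299) zt 0.021 c [ 0.623 -0.162  0.018] ext [0.04  0.041 0.01 ]
```

View pics/top0.png

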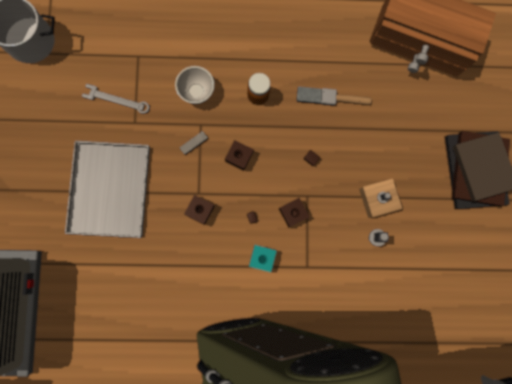

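View pics/scene0.png

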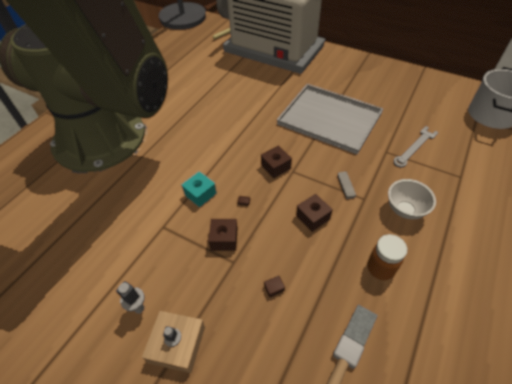

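The stones are dark brown, in the top view at pixels (201,209), (239,155) and (295,213), with a turquoise look-alike at (263,259). Our gauge is in the stand at (385,197); the larger one stands loose at (379,238). Next I compute yaws and the first move.

```bash
cat >> h.py <<'E'
def rect(W,c,z0,z1,r):
    m=(np.hypot(W[...,0]-c[0],W[...,1]-c[1])<r)&(W[...,2]>z0)&(W[...,2]<z1)
    q=W[m]; (cx,cy),s,a=cv2.minAreaRect((q[:,:2]*1000).astype(np.float32))
    return np.round([cx,cy],1),np.round(s,1),round(((a+45)%90)-45,1),np.median(q[:,2]).round(4),len(q)
def go(x,y,z,yaw=None):
    "total shift in tool units (0.1 m) and rz (90 deg) to a target, tool down"
    o=telemetry.get_obs(); R=Ro.from_euler("xyz",o["eef_rot"])
    d=R.inv().apply(np.array([x,y,z])-o["ee_pos"])/.1
    cy=o["eef_rot"][2]; dy=0 if yaw is None else -(np.radians(yaw)-cy)/(np.pi/2)
    # if yaw given: shift also in frame after the turn
    if yaw is not None:
        d2=Ro.from_euler("xyz",[np.pi,0,np.radians(yaw)]).inv().apply(np.array([x,y,z])-o["ee_pos"])/.1
        print("shift(after turn)",d2.round(3))
    print("shift",d.round(3),"rz",round(dy,3),"yawnow",np.degrees(cy).round(2),"pos",np.round(o["ee_pos"],4),"rot",o["eef_rot"].round(4),"t",o["time_s"])
E
python3 - <<'E'
from h import *
for n in("top","scene"):
    W=world(shot(n))
    for k,c in dict(S1=(.623,.03),S2=(.479,.129),S3=(.476,-.113)).items(): print(n,k,rect(W,c,.034,.05,.06))
    print("tray",rect(W,(.528,.367),.01,.03,.17)); print("stand",rect(W,(.517,-.337),.034,.044,.065))
    print("handle",rect(W,(.517,-.337),.068,.09,.03))
    print("other",rect(W,(.415,-.318),.08,.12,.03))
go(.517,-.337,.25)
E
```

```text
top S1 (array([623. ,  31.2]), array([55.5, 57. ]), -24.7, np.float64(0.0397), 444)
top S2 (array([478.8, 129.9]), array([57. , 55.1]), -25.7, np.float64(0.0394), 462)
top S3 (array([ 475.7, -111.3]), array([55.4, 56. ]), 27.4, np.float64(0.04), 452)
tray (array([530.4, 366.7]), array([192.6, 240.8]), -2.2, np.float64(0.0165), 704)
stand (array([ 517.6, -336.2]), array([79.6, 81.6]), 16.7, np.float64(0.0401), 836)
handle (array([ 517.7, -337. ]), array([16., 17.]), 12.9, np.float64(0.0761), 46)
other (array([ 415.2, -317.4]), array([23.8, 22.8]), -5.3, np.float64(0.0982), 109)
scene S1 (array([622.4,  29.8]), array([58.2, 57.1]), -25.5, np.float64(0.0388), 540)
scene S2 (array([478.5, 127.3]), array([56.9, 57.9]), -26.1, np.float64(0.0386), 394)
scene S3 (array([ 475.5, -113.3]), array([56.1, 56.6]), 27.6, np.float64(0.0392), 591)
tray (array([528.7, 364.3]), array([193.8, 241.1]), -2.2, np.float64(0.015), 603)
stand (array([ 517.3, -338.3]), array([80.8, 80.4]), 16.7, np.float64(0.0395), 2036)
handle (array([ 517.4, -338.2]), array([16.2, 15.9]), 17.1, np.float64(0.0756), 115)
other (array([ 415.2, -319.8]), array([23.3, 23.4]), -2.4, np.float64(0.0968), 240)
shift [ 4.244 -1.02  -0.276] rz 0 yawnow 13.45 pos [ 0.128  -0.5349  0.2225] rot [3.1416 0.     0.2348] t 0.9
```

Request:
{"fn": "step_arm", "kwargs": {
  "plan": [
    {"dx":0.42,"dy":-0.1,"claw":0.3},
    {"dx":0.42,"dy":-0.1,"claw":0.3},
    {"dx":0.42,"dy":-0.1,"claw":0.3},
    {"dx":0.42,"dy":-0.1,"claw":0.3},
    {"dx":0.42,"dy":-0.1,"claw":0.3},
    {"dx":0.42,"dy":-0.1,"claw":0.3},
    {"dx":0.42,"dy":-0.1,"claw":0.3},
    {"dx":0.42,"dy":-0.1,"claw":0.3},
    {"dx":0.42,"dy":-0.1,"claw":0.3},
    {"dx":0.42,"dy":-0.1,"rz":-0.03,"claw":0.3}
  ]
}}

```text
$.plan[0]: bad value
```

```bash
python3 - <<'E'
from h import *
import time
p=shot("wrist","w1.png"); print(p["obs"]["joint_vel"].round(3))
W=world(p); print("handle",rect(W,(.517,-.337),.068,.09,.03)); print("stand",rect(W,(.517,-.337),.034,.044,.065))
go(.517,-.3375,.070,16)
E
```

```text
[ 0.    -0.001  0.    -0.    -0.    -0.001]
handle (array([0., 0.]), array([0., 0.]), 0.0, np.float64(nan), 0)
stand (array([0., 0.]), array([0., 0.]), 0.0, np.float64(nan), 0)
shift(after turn) [ 4.284 -0.825  1.525]
shift [ 4.243 -1.015  1.525] rz -0.028 yawnow 13.45 pos [ 0.128  -0.5349  0.2225] rot [3.1416 0.     0.2348] t 0.95
  return _methods._mean(a, axis=axis, dtype=dtype,
  ret = ret.dtype.type(ret / rcount)
```

View pics/w1.png

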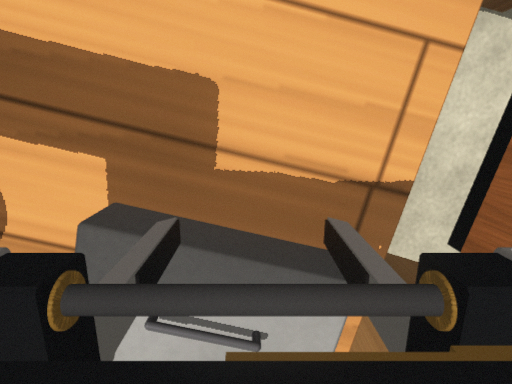

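The wrist view shows bare bench, with the open fingers along the lower edge. The move was refused because the rows need every key, so I resend it in full.

Request:
{"fn": "step_arm", "kwargs": {
  "plan": [
    {"dx":0.42,"dy":-0.1,"dz":0,"rx":0,"ry":0,"rz":0,"claw":0.3},
    {"dx":0.42,"dy":-0.1,"dz":0,"rx":0,"ry":0,"rz":0,"claw":0.3},
    {"dx":0.42,"dy":-0.1,"dz":0,"rx":0,"ry":0,"rz":0,"claw":0.3},
    {"dx":0.42,"dy":-0.1,"dz":0,"rx":0,"ry":0,"rz":0,"claw":0.3},
    {"dx":0.42,"dy":-0.1,"dz":0,"rx":0,"ry":0,"rz":0,"claw":0.3},
    {"dx":0.42,"dy":-0.1,"dz":0,"rx":0,"ry":0,"rz":0,"claw":0.3},
    {"dx":0.42,"dy":-0.1,"dz":0,"rx":0,"ry":0,"rz":0,"claw":0.3},
    {"dx":0.42,"dy":-0.1,"dz":0,"rx":0,"ry":0,"rz":0,"claw":0.3},
    {"dx":0.42,"dy":-0.1,"dz":0,"rx":0,"ry":0,"rz":0,"claw":0.3},
    {"dx":0.42,"dy":-0.1,"dz":0,"rx":0,"ry":0,"rz":-0.03,"claw":0.3}
  ]
}}

```text
time_s: 1.95
ee_pos: [0.5147, -0.3388, 0.2225]
eef_rot: [3.141, -0.0, 0.282]
force: [1.0, -0.8, 0.2]
grip_width: 0.0657
grip_force: 0.0
```

```bash
python3 - <<'E'
from h import *
p=shot("wrist","w2.png"); print(p["obs"]["joint_vel"].round(3),p["obs"]["grip_width"])
p=shot("wrist","w2.png")
W=world(p); print("handle",rect(W,(.517,-.337),.068,.09,.03)); print("stand",rect(W,(.517,-.337),.034,.044,.065))
go(.517,-.3375,.070,16)
E
```

```text
[ 0.644  0.468 -0.659 -0.004  0.186  0.133] 0.06565234970847687
handle (array([ 516. , -336.6]), array([16.2, 15.3]), 16.9, np.float64(0.0772), 234)
stand (array([ 515.7, -336.7]), array([80.3, 80.2]), 16.7, np.float64(0.0405), 3875)
shift(after turn) [0.004 0.004 1.518]
shift [0.004 0.005 1.518] rz 0.005 yawnow 16.48 pos [ 0.5165 -0.3372  0.2218] rot [-3.141e+00 -3.000e-04  2.877e-01] t 2.05
```

Request:
{"fn": "step_arm", "kwargs": {
  "plan": [
    {"dx":0,"dy":0,"dz":0.4,"rx":0,"ry":0,"rz":0,"claw":0.5},
    {"dx":0,"dy":0,"dz":0.4,"rx":0,"ry":0,"rz":0,"claw":0.5},
    {"dx":0,"dy":0,"dz":0.4,"rx":0,"ry":0,"rz":0,"claw":0.5},
    {"dx":0,"dy":0,"dz":0.34,"rx":0,"ry":0,"rz":0,"claw":0.5},
    {"dx":0,"dy":0,"dz":0,"rx":0,"ry":0,"rz":0,"claw":0.6},
    {"dx":0,"dy":0,"dz":0,"rx":0,"ry":0,"rz":0,"claw":1},
    {"dx":0,"dy":0,"dz":0,"rx":0,"ry":0,"rz":0,"claw":1},
    {"dx":0,"dy":0,"dz":0,"rx":0,"ry":0,"rz":0,"claw":1},
    {"dx":0,"dy":0,"dz":0,"rx":0,"ry":0,"rz":0,"claw":1}
  ],
  "grip_force": 30
}}

```text
time_s: 2.95
ee_pos: [0.5138, -0.3404, 0.0703]
eef_rot: [3.139, -0.002, 0.282]
force: [-2.4, 0.6, 6.6]
grip_width: 0.0157
grip_force: 30.0
```

```bash
python3 - <<'E'
from h import *
o=telemetry.get_obs(); print(o["force"],o["moment"],o["grip_width"],o["grip_force"]); go(.4757,-.1123,.21,27.5)
E
```

```text
[-2.35055133  0.598203    6.61746697] [ 0.20728915  0.25220553 -0.00600846] 0.015690122764936643 30.002988874912262
shift(after turn) [ 0.716 -2.199 -1.397]
shift [ 0.271 -2.294 -1.401] rz -0.126 yawnow 16.15 pos [ 0.5138 -0.3404  0.0703] rot [ 3.1394e+00 -1.6000e-03  2.8200e-01] t 2.95
```

Request:
{"fn": "step_arm", "kwargs": {
  "plan": [
    {"dx":0,"dy":0,"dz":-0.05,"rx":0,"ry":0,"rz":0,"claw":1},
    {"dx":0,"dy":0,"dz":-0.25,"rx":0,"ry":0,"rz":0,"claw":1},
    {"dx":0,"dy":0,"dz":-0.4,"rx":0,"ry":0,"rz":0,"claw":1},
    {"dx":0,"dy":-0.25,"dz":-0.4,"rx":0,"ry":0,"rz":0,"claw":1},
    {"dx":0,"dy":-0.3,"dz":-0.3,"rx":0,"ry":0,"rz":0,"claw":1},
    {"dx":0,"dy":-0.4,"dz":0,"rx":0,"ry":0,"rz":0,"claw":1},
    {"dx":0.1,"dy":-0.45,"dz":0,"rx":0,"ry":0,"rz":0,"claw":1},
    {"dx":0.1,"dy":-0.45,"dz":0,"rx":0,"ry":0,"rz":0,"claw":1},
    {"dx":0,"dy":-0.3,"dz":0,"rx":0,"ry":0,"rz":0,"claw":1},
    {"dx":0,"dy":0,"dz":0,"rx":0,"ry":0,"rz":0,"claw":1}
  ]
}}

```text
time_s: 3.95
ee_pos: [0.472, -0.1251, 0.2094]
eef_rot: [3.141, -0.001, 0.285]
force: [-0.0, -0.6, -0.4]
grip_width: 0.0158
grip_force: 30.0
```

```bash
python3 - <<'E'
from h import *
s=shot("scene","s3.png"); p=shot("wrist","w3.png")
o=p["obs"]; print(o["force"],o["ee_pos"],o["joint_vel"].round(2))
W=world(p); print("S3",rect(W,(.4757,-.1123),.034,.05,.06))
# gauge in tool frame from scene
R=Ro.from_euler("xyz",o["eef_rot"]); T=R.inv().apply((world(s)-o["ee_pos"]).reshape(-1,3)).reshape(384,512,3)
m=(np.hypot(T[...,0],T[...,1])<.03)&(T[...,2]>.018)&(T[...,2]<.08); q=T[m]
for a in np.arange(.018,.064,.004):
    k=q[(q[:,2]>=a)&(q[:,2]<a+.004)]
    if len(k)>3: print("z",a.round(3),len(k),"x",k[:,0].min().round(4),k[:,0].max().round(4),"y",k[:,1].min().round(4),k[:,1].max().round(4))
ys,xs=np.where(m); print(xs.min(),xs.max(),ys.min(),ys.max())
a=s["img"][max(0,ys.min()-60):ys.max()+40,max(0,xs.min()-50):xs.max()+50]; a=cv2.resize(a,(400,int(400*a.shape[0]/a.shape[1])))
b=p["img"][:,:]; h=max(a.shape[0],300); c=np.zeros((h,800,3),np.uint8); c[:a.shape[0],:400]=a; c[:300,400:]=cv2.resize(b,(400,300)); cv2.imwrite("pics/c3.png",c[:600,:,::-1])
E
```

```text
[-0.15306084  0.33811841 -1.59188653] [ 0.47249977 -0.12670114  0.20937755] [-0.04  0.03 -0.03 -0.   -0.   -0.02]
S3 (array([ 474.2, -111.1]), array([56.4, 56. ]), 27.9, np.float64(0.0405), 2201)
z 0.018 5 x 0.0094 0.0123 y -0.0016 0.0083
z 0.022 66 x -0.0077 0.0183 y -0.0104 0.0153
z 0.026 33 x -0.0055 0.0187 y -0.0138 0.0146
z 0.042 10 x 0.0012 0.0103 y -0.0017 0.0065
z 0.046 11 x -0.0013 0.0107 y 0.0001 0.0069
z 0.05 12 x -0.0018 0.0105 y 0.001 0.0068
z 0.054 10 x -0.0002 0.0102 y 0.0012 0.007
202 218 186 205
```

View pics/c3.png

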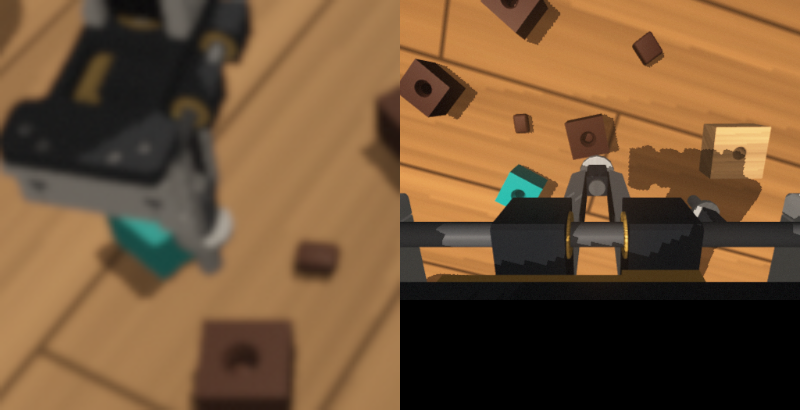

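The gauge is held upright with its collar below the fingertips. In the wrist view S3's bore is at about (587,138) of the combined picture. I measure the bore centres from the rim.

```bash
cat >> h.py <<'E'
def bore(p,c,zt=.0402):
    "bore centre near c from rim pixels, rays cut with plane z=zt"
    W=world(p); z=p["z_map"]; v,u=np.mgrid[:z.shape[0],:z.shape[1]]
    D=np.stack([(u-p["cx"])/p["fx"],(v-p["cy"])/p["fy"],np.ones_like(z)],-1)
    if "R" in p: D=D@p["R"]; o=-p["R"].T@p["t"]
    else:
        T=p["tool_from_camera"]; Rm=Ro.from_euler("xyz",p["obs"]["eef_rot"]).as_matrix()
        D=D@T[:3,:3].T@Rm.T; o=Rm@T[:3,3]+p["obs"]["ee_pos"]
    P=o+D*((zt-o[2])/D[...,2])[...,None]
    r=np.hypot(P[...,0]-c[0],P[...,1]-c[1])
    hole=((r<.019)&(W[...,2]<zt-.0022)).astype(np.uint8)
    n,l,s,_=cv2.connectedComponentsWithStats(hole)
    k=1+np.argmax(s[1:,4]); q=P[l==k][:,:2]*1000
    h=cv2.convexHull(q.astype(np.float32)); (x,y),R=cv2.minEnclosingCircle(h)
    return np.round([x,y],1),round(2*R,1),q.mean(0).round(1),len(q)
E
python3 - <<'E'
from h import *
p=shot("wrist"); o=p["obs"]; W=world(p); print(o["ee_pos"],o["time_s"])
for k,c in dict(S1=(.623,.03),S2=(.479,.129),S3=(.4745,-.1115)).items(): print(k,rect(W,c,.034,.05,.06),bore(p,c))
t=shot("top")
for k,c in dict(S1=(.623,.03),S2=(.479,.129),S3=(.4755,-.1125)).items(): print("top",k,bore(t,c))
R=Ro.from_euler("xyz",o["eef_rot"]); T=R.inv().apply((W-o["ee_pos"]).reshape(-1,3)); q=T[(np.hypot(T[:,0],T[:,1])<.03)&(T[:,2]>.018)&(T[:,2]<.036)]
print(len(q)); k=q[q[:,2]<.030]; print(k.min(0),k.max(0), cv2.minEnclosingCircle((k[:,:2]*1000).astype(np.float32)))
E
```

```text
[ 0.47272179 -0.12772271  0.20917764] 4.05
S1 (array([619.9,  31.8]), array([56.6, 53.5]), -25.2, np.float64(0.0405), 1674) (array([618.6,  32.5]), 20.5, array([616.4,  31.9]), 170)
S2 (array([476.6, 129.9]), array([57.1, 57.9]), -26.3, np.float64(0.0405), 2743) (array([478.2, 127.7]), 22.0, array([478.2, 127. ]), 290)
S3 (array([ 474.3, -111. ]), array([56.2, 56.1]), 28.0, np.float64(0.0404), 2206) (array([ 473.5, -113. ]), 21.8, array([ 473.6, -112.9]), 254)
top S1 (array([624.3,  34.6]), 27.8, array([622.3,  34.1]), 57)
top S2 (array([475.3, 127.3]), 34.6, array([478.5, 128.4]), 78)Traceback (most recent call last):
  File "<stdin>", line 5, in <module>
  File "h.py", line 42, in bore
    k=1+np.argmax(s[1:,4]); q=P[l==k][:,:2]*1000
        ~~~~~~~~~^^^^^^^^^
    return _wrapfunc(a, 'argmax', axis=axis, out=out, **kwds)
    return bound(*args, **kwds)
ValueError: attempt to get argmax of an empty sequence
```

Request:
{"fn": "step_arm", "kwargs": {
  "plan": [
    {"dx":0.015,"dy":-0.13,"dz":0.3,"rx":0,"ry":0,"rz":0,"claw":1},
    {"dx":0,"dy":0,"dz":0.4,"rx":0,"ry":0,"rz":0,"claw":1},
    {"dx":0,"dy":0,"dz":0.28,"rx":0,"ry":0,"rz":0,"claw":1},
    {"dx":0,"dy":0,"dz":0,"rx":0,"ry":0,"rz":0,"claw":1},
    {"dx":0,"dy":0,"dz":0,"rx":0,"ry":0,"rz":0,"claw":1},
    {"dx":0,"dy":0,"dz":0.06,"rx":0,"ry":0,"rz":0,"claw":1},
    {"dx":0,"dy":0,"dz":0.05,"rx":0,"ry":0,"rz":0,"claw":1},
    {"dx":0,"dy":0,"dz":0.05,"rx":0,"ry":0,"rz":0,"claw":1},
    {"dx":0,"dy":0,"dz":0,"rx":0,"ry":0,"rz":0,"claw":1}
  ]
}}

```text
time_s: 5.05
ee_pos: [0.4702, -0.1149, 0.0941]
eef_rot: [-3.141, 0.001, 0.282]
force: [-0.3, 0.5, -0.7]
grip_width: 0.0158
grip_force: 30.0
```

Request:
{"fn": "step_arm", "kwargs": {
  "plan": [
    {"dx":0,"dy":0,"dz":0.03,"rx":0,"ry":0,"rz":0,"claw":1},
    {"dx":0,"dy":0,"dz":0.03,"rx":0,"ry":0,"rz":0,"claw":1},
    {"dx":0,"dy":0,"dz":0,"rx":0,"ry":0,"rz":0,"claw":1}
  ]
}}

```text
time_s: 5.35
ee_pos: [0.4705, -0.1149, 0.0884]
eef_rot: [3.142, -0.0, 0.282]
force: [0.6, 0.3, -1.3]
grip_width: 0.0159
grip_force: 30.0
```

Request:
{"fn": "step_arm", "kwargs": {
  "plan": [
    {"dx":0,"dy":0,"dz":0.03,"rx":0,"ry":0,"rz":0,"claw":1},
    {"dx":0,"dy":0,"dz":0,"rx":0,"ry":0,"rz":0,"claw":1}
  ]
}}

```text
time_s: 5.55
ee_pos: [0.4717, -0.115, 0.0875]
eef_rot: [3.14, -0.003, 0.282]
force: [-5.1, 4.6, 23.2]
grip_width: 0.0159
grip_force: 30.0
```

S3 stops the pin about 14.5 mm down, so it is blocked. Next is S1.

Request:
{"fn": "step_arm", "kwargs": {
  "plan": [
    {"dx":0,"dy":0,"dz":-0.1,"rx":0,"ry":0,"rz":0,"claw":1},
    {"dx":0,"dy":0,"dz":-0.35,"rx":0,"ry":0,"rz":0,"claw":1},
    {"dx":0,"dy":0,"dz":-0.4,"rx":0,"ry":0,"rz":0,"claw":1},
    {"dx":0.3,"dy":-0.2,"dz":-0.3,"rx":0,"ry":0,"rz":0,"claw":1},
    {"dx":0.4,"dy":-0.25,"dz":0,"rx":0,"ry":0,"rz":0,"claw":1},
    {"dx":0.4,"dy":-0.25,"dz":0,"rx":0,"ry":0,"rz":0,"claw":1},
    {"dx":0.4,"dy":-0.25,"dz":0,"rx":0,"ry":0,"rz":0,"claw":1},
    {"dx":0,"dy":0,"dz":0,"rx":0,"ry":0,"rz":0,"claw":1},
    {"dx":0,"dy":0,"dz":0,"rx":0,"ry":0,"rz":0,"claw":1},
    {"dx":0,"dy":0,"dz":0,"rx":0,"ry":0,"rz":0,"claw":1}
  ]
}}

```text
time_s: 6.55
ee_pos: [0.5875, 0.0173, 0.2004]
eef_rot: [3.142, 0.001, 0.281]
force: [-0.9, 0.2, -0.7]
grip_width: 0.0155
grip_force: 30.0
```

```bash
python3 - <<'E'
from h import *
p=shot("wrist","w4.png"); o=p["obs"]; W=world(p); print(o["force"],o["joint_vel"].round(3))
c=(.622,.0315); print(rect(W,c,.034,.05,.06),bore(p,c)); print(rect(W,(.4745,-.1115),.034,.05,.06))
def T(b): g=Ro.from_euler("z",o["eef_rot"][2]).apply([.0038,0,0]); return b[0]/1e3-g[0],b[1]/1e3-g[1]
b=bore(p,c)[0]+[.5,-.5]; print(T(b)); go(*T(b),.104)
E
```

```text
[-0.89790179  0.23108693 -0.70261064] [-0.01  -0.011  0.001  0.002 -0.     0.003]
(array([621.3,  31.8]), array([56., 56.]), -25.2, np.float64(0.0405), 2459) (array([621.8,  34.3]), 21.7, array([621.8,  34. ]), 282)
(array([0., 0.]), array([0., 0.]), 0.0, np.float64(nan), 0)
(np.float64(0.6186494444388732), np.float64(0.03274480139541137))
shift [ 0.343 -0.064  0.966] rz 0 yawnow 16.09 pos [0.5875 0.0171 0.2006] rot [3.1415e+00 1.0000e-04 2.8090e-01] t 6.6
  return _methods._mean(a, axis=axis, dtype=dtype,
  ret = ret.dtype.type(ret / rcount)
```

Request:
{"fn": "step_arm", "kwargs": {
  "plan": [
    {"dx":0.34,"dy":-0.065,"dz":0.2,"rx":0,"ry":0,"rz":0,"claw":1},
    {"dx":0,"dy":0,"dz":0.4,"rx":0,"ry":0,"rz":0,"claw":1},
    {"dx":0,"dy":0,"dz":0.3,"rx":0,"ry":0,"rz":0,"claw":1},
    {"dx":0,"dy":0,"dz":0,"rx":0,"ry":0,"rz":0,"claw":1},
    {"dx":0,"dy":0,"dz":0,"rx":0,"ry":0,"rz":0,"claw":1},
    {"dx":0,"dy":0,"dz":0.06,"rx":0,"ry":0,"rz":0,"claw":1},
    {"dx":0,"dy":0,"dz":0.04,"rx":0,"ry":0,"rz":0,"claw":1},
    {"dx":0,"dy":0,"dz":0,"rx":0,"ry":0,"rz":0,"claw":1}
  ]
}}

```text
time_s: 7.4
ee_pos: [0.6189, 0.0336, 0.1007]
eef_rot: [3.142, -0.0, 0.282]
force: [-0.2, -0.6, -1.1]
grip_width: 0.016
grip_force: 30.0
```

Request:
{"fn": "step_arm", "kwargs": {
  "plan": [
    {"dx":0,"dy":0,"dz":0.03,"rx":0,"ry":0,"rz":0,"claw":1},
    {"dx":0,"dy":0,"dz":0,"rx":0,"ry":0,"rz":0,"claw":1}
  ]
}}

```text
time_s: 7.6
ee_pos: [0.6188, 0.0337, 0.0973]
eef_rot: [-3.142, 0.0, 0.282]
force: [-0.0, 0.8, -1.1]
grip_width: 0.016
grip_force: 30.0
```

Request:
{"fn": "step_arm", "kwargs": {
  "plan": [
    {"dx":0,"dy":0,"dz":0.02,"rx":0,"ry":0,"rz":0,"claw":1},
    {"dx":0,"dy":0,"dz":0,"rx":0,"ry":0,"rz":0,"claw":1}
  ]
}}

```text
time_s: 7.8
ee_pos: [0.6188, 0.0338, 0.0952]
eef_rot: [-3.142, 0.0, 0.282]
force: [0.2, 0.1, -0.6]
grip_width: 0.0158
grip_force: 30.0
```

Request:
{"fn": "step_arm", "kwargs": {
  "plan": [
    {"dx":0,"dy":0,"dz":0.02,"rx":0,"ry":0,"rz":0,"claw":1},
    {"dx":0,"dy":0,"dz":0,"rx":0,"ry":0,"rz":0,"claw":1}
  ]
}}

```text
time_s: 8.0
ee_pos: [0.6188, 0.0337, 0.0932]
eef_rot: [-3.141, 0.0, 0.282]
force: [0.8, -0.4, -2.2]
grip_width: 0.0155
grip_force: 30.0
```

Request:
{"fn": "step_arm", "kwargs": {
  "plan": [
    {"dx":0,"dy":0,"dz":0.02,"rx":0,"ry":0,"rz":0,"claw":1},
    {"dx":0,"dy":0,"dz":0.01,"rx":0,"ry":0,"rz":0,"claw":1},
    {"dx":0,"dy":0,"dz":0,"rx":0,"ry":0,"rz":0,"claw":1}
  ]
}}

```text
time_s: 8.3
ee_pos: [0.619, 0.0336, 0.0904]
eef_rot: [3.141, -0.0, 0.282]
force: [2.3, -0.8, -2.3]
grip_width: 0.0154
grip_force: 30.0
```

Request:
{"fn": "step_arm", "kwargs": {
  "plan": [
    {"dx":0,"dy":0,"dz":0.015,"rx":0,"ry":0,"rz":0,"claw":1},
    {"dx":0,"dy":0,"dz":0,"rx":0,"ry":0,"rz":0,"claw":1}
  ]
}}

```text
time_s: 8.5
ee_pos: [0.619, 0.0336, 0.0889]
eef_rot: [3.141, -0.0, 0.282]
force: [1.4, -0.4, -0.9]
grip_width: 0.0159
grip_force: 30.0
```

Request:
{"fn": "step_arm", "kwargs": {
  "plan": [
    {"dx":0,"dy":0,"dz":0.02,"rx":0,"ry":0,"rz":0,"claw":1},
    {"dx":0,"dy":0,"dz":0,"rx":0,"ry":0,"rz":0,"claw":1}
  ]
}}

```text
time_s: 8.7
ee_pos: [0.6188, 0.0337, 0.0867]
eef_rot: [3.142, 0.0, 0.282]
force: [1.2, -1.2, -1.8]
grip_width: 0.016
grip_force: 30.0
```

Request:
{"fn": "step_arm", "kwargs": {
  "plan": [
    {"dx":0,"dy":0,"dz":0.02,"rx":0,"ry":0,"rz":0,"claw":1},
    {"dx":0,"dy":0,"dz":0,"rx":0,"ry":0,"rz":0,"claw":1}
  ]
}}

```text
time_s: 8.9
ee_pos: [0.6188, 0.0337, 0.0847]
eef_rot: [-3.142, 0.0, 0.282]
force: [0.9, -0.8, -1.7]
grip_width: 0.0154
grip_force: 30.0
```

Request:
{"fn": "step_arm", "kwargs": {
  "plan": [
    {"dx":0,"dy":0,"dz":0.02,"rx":0,"ry":0,"rz":0,"claw":1},
    {"dx":0,"dy":0,"dz":0,"rx":0,"ry":0,"rz":0,"claw":1}
  ]
}}

```text
time_s: 9.1
ee_pos: [0.6188, 0.0337, 0.0826]
eef_rot: [-3.141, 0.0, 0.282]
force: [0.6, -0.9, -1.8]
grip_width: 0.0154
grip_force: 30.0
```

Request:
{"fn": "step_arm", "kwargs": {
  "plan": [
    {"dx":0,"dy":0,"dz":0.02,"rx":0,"ry":0,"rz":0,"claw":1},
    {"dx":0,"dy":0,"dz":0,"rx":0,"ry":0,"rz":0,"claw":1}
  ]
}}

```text
time_s: 9.3
ee_pos: [0.6188, 0.0337, 0.0806]
eef_rot: [-3.141, 0.0, 0.282]
force: [0.3, -1.3, -1.8]
grip_width: 0.0157
grip_force: 30.0
```

Request:
{"fn": "step_arm", "kwargs": {
  "plan": [
    {"dx":0,"dy":0,"dz":0.02,"rx":0,"ry":0,"rz":0,"claw":1},
    {"dx":0,"dy":0,"dz":0,"rx":0,"ry":0,"rz":0,"claw":1}
  ]
}}

```text
time_s: 9.5
ee_pos: [0.6192, 0.0338, 0.0798]
eef_rot: [3.141, -0.001, 0.282]
force: [-2.1, -0.9, 7.3]
grip_width: 0.0154
grip_force: 30.0
```

S1 stops the pin about 22 mm down, so it is blocked too. Next is S2.

Request:
{"fn": "step_arm", "kwargs": {
  "plan": [
    {"dx":0,"dy":0,"dz":-0.1,"rx":0,"ry":0,"rz":0,"claw":1},
    {"dx":0,"dy":0,"dz":-0.35,"rx":0,"ry":0,"rz":0,"claw":1},
    {"dx":0,"dy":0,"dz":-0.4,"rx":0,"ry":0,"rz":0,"claw":1},
    {"dx":-0.26,"dy":-0.2,"dz":-0.35,"rx":0,"ry":0,"rz":0,"claw":1},
    {"dx":-0.3,"dy":-0.3,"dz":0,"rx":0,"ry":0,"rz":0,"claw":1},
    {"dx":-0.3,"dy":-0.3,"dz":0,"rx":0,"ry":0,"rz":0,"claw":1},
    {"dx":-0.3,"dy":-0.3,"dz":0,"rx":0,"ry":0,"rz":0,"claw":1},
    {"dx":-0.3,"dy":-0.19,"dz":0,"rx":0,"ry":0,"rz":0,"claw":1},
    {"dx":0,"dy":0,"dz":0,"rx":0,"ry":0,"rz":0,"claw":1},
    {"dx":0,"dy":0,"dz":0,"rx":0,"ry":0,"rz":0,"claw":1}
  ]
}}

```text
time_s: 10.5
ee_pos: [0.4428, 0.1173, 0.1998]
eef_rot: [3.142, -0.001, 0.283]
force: [0.9, -0.7, -0.4]
grip_width: 0.016
grip_force: 30.0
```

```bash
python3 - <<'E'
from h import *
p=shot("wrist","w5.png"); o=p["obs"]; W=world(p); print(o["force"],o["joint_vel"].round(3))
c=(.4775,.129); print(rect(W,c,.034,.05,.06),bore(p,c))
s=shot("scene"); 
R=Ro.from_euler("xyz",o["eef_rot"]); T=R.inv().apply((world(s)-o["ee_pos"]).reshape(-1,3)); q=T[(np.hypot(T[:,0],T[:,1])<.03)&(T[:,2]>.014)&(T[:,2]<.075)]
for a in np.arange(.014,.07,.004):
    k=q[(q[:,2]>=a)&(q[:,2]<a+.004)]
    if len(k)>3: print("z",a.round(3),len(k),"x",k[:,0].min().round(4),k[:,0].max().round(4),"y",k[:,1].min().round(4),k[:,1].max().round(4))
g=Ro.from_euler("z",o["eef_rot"][2]).apply([.0038,0,0]); b=bore(p,c)[0]/1e3+[.0005,-.0005]-g[:2]; go(*b,.104)
E
```

```text
[ 0.86750474 -0.66453046 -0.37091703] [-0.019  0.032 -0.029 -0.002 -0.005 -0.003]
(array([476.9, 130. ]), array([56.2, 56.2]), -26.4, np.float64(0.0405), 2465) (array([478. , 128.7]), 21.6, array([478.1, 128.3]), 276)
z 0.014 6 x -0.0067 0.0117 y -0.0029 0.0147
z 0.018 6 x 0.0076 0.0116 y -0.003 0.01
z 0.022 44 x -0.0083 0.0183 y -0.0073 0.0171
z 0.026 20 x -0.008 0.016 y 0.0022 0.0172
z 0.03 10 x -0.0082 0.016 y 0.0082 0.0158
z 0.038 8 x 0.0002 0.009 y 0.0073 0.0092
z 0.042 7 x -0.0026 0.0099 y 0.0013 0.0099
z 0.046 10 x -0.0032 0.01 y 0.0016 0.0091
z 0.05 10 x -0.0033 0.0102 y 0.0002 0.009
z 0.054 10 x -0.0032 0.0101 y 0.0028 0.0079
z 0.058 5 x -0.0006 0.0082 y 0.0048 0.0091
shift [ 0.33  -0.012  0.952] rz 0 yawnow 16.13 pos [0.4434 0.1168 0.1992] rot [ 3.1416e+00 -5.0000e-04  2.8160e-01] t 10.6
```

Request:
{"fn": "step_arm", "kwargs": {
  "plan": [
    {"dx":0.33,"dy":-0.01,"dz":0.2,"rx":0,"ry":0,"rz":0,"claw":1},
    {"dx":0,"dy":0,"dz":0.4,"rx":0,"ry":0,"rz":0,"claw":1},
    {"dx":0,"dy":0,"dz":0.3,"rx":0,"ry":0,"rz":0,"claw":1},
    {"dx":0,"dy":0,"dz":0,"rx":0,"ry":0,"rz":0,"claw":1},
    {"dx":0,"dy":0,"dz":0,"rx":0,"ry":0,"rz":0,"claw":1},
    {"dx":0,"dy":0,"dz":0.06,"rx":0,"ry":0,"rz":0,"claw":1},
    {"dx":0,"dy":0,"dz":0.04,"rx":0,"ry":0,"rz":0,"claw":1},
    {"dx":0,"dy":0,"dz":0,"rx":0,"ry":0,"rz":0,"claw":1}
  ]
}}

```text
time_s: 11.4
ee_pos: [0.4743, 0.1271, 0.0992]
eef_rot: [3.142, -0.0, 0.282]
force: [0.3, -0.1, -2.1]
grip_width: 0.0158
grip_force: 30.0
```

Request:
{"fn": "step_arm", "kwargs": {
  "plan": [
    {"dx":0,"dy":0,"dz":0.02,"rx":0,"ry":0,"rz":0,"claw":1},
    {"dx":0,"dy":0,"dz":0,"rx":0,"ry":0,"rz":0,"claw":1}
  ]
}}

```text
time_s: 11.6
ee_pos: [0.4742, 0.1272, 0.097]
eef_rot: [-3.142, -0.0, 0.282]
force: [0.3, 0.9, -0.2]
grip_width: 0.0161
grip_force: 30.0
```

Request:
{"fn": "step_arm", "kwargs": {
  "plan": [
    {"dx":0,"dy":0,"dz":0.015,"rx":0,"ry":0,"rz":0,"claw":1},
    {"dx":0,"dy":0,"dz":0.015,"rx":0,"ry":0,"rz":0,"claw":1},
    {"dx":0,"dy":0,"dz":0,"rx":0,"ry":0,"rz":0,"claw":1}
  ]
}}

```text
time_s: 11.9
ee_pos: [0.4741, 0.1272, 0.0938]
eef_rot: [-3.142, 0.0, 0.282]
force: [-0.6, 0.4, -1.5]
grip_width: 0.0157
grip_force: 30.0
```

Request:
{"fn": "step_arm", "kwargs": {
  "plan": [
    {"dx":0,"dy":0,"dz":0.02,"rx":0,"ry":0,"rz":0,"claw":1},
    {"dx":0,"dy":0,"dz":0.01,"rx":0,"ry":0,"rz":0,"claw":1},
    {"dx":0,"dy":0,"dz":0,"rx":0,"ry":0,"rz":0,"claw":1}
  ]
}}

```text
time_s: 12.2
ee_pos: [0.4745, 0.1272, 0.091]
eef_rot: [3.141, -0.001, 0.282]
force: [2.6, 0.3, -1.1]
grip_width: 0.0156
grip_force: 30.0
```

Request:
{"fn": "step_arm", "kwargs": {
  "plan": [
    {"dx":0,"dy":0,"dz":0.02,"rx":0,"ry":0,"rz":0,"claw":1},
    {"dx":0,"dy":0,"dz":0,"rx":0,"ry":0,"rz":0,"claw":1}
  ]
}}

```text
time_s: 12.4
ee_pos: [0.4742, 0.1271, 0.0888]
eef_rot: [3.142, -0.0, 0.282]
force: [2.2, 0.6, -0.9]
grip_width: 0.0158
grip_force: 30.0
```

Request:
{"fn": "step_arm", "kwargs": {
  "plan": [
    {"dx":0.006,"dy":0,"dz":0.015,"rx":0,"ry":0,"rz":0,"claw":1},
    {"dx":0,"dy":0,"dz":0.015,"rx":0,"ry":0,"rz":0,"claw":1},
    {"dx":0,"dy":0,"dz":0,"rx":0,"ry":0,"rz":0,"claw":1}
  ]
}}

```text
time_s: 12.7
ee_pos: [0.4745, 0.1273, 0.0856]
eef_rot: [-3.142, 0.001, 0.282]
force: [0.4, -0.5, -2.1]
grip_width: 0.0157
grip_force: 30.0
```

Request:
{"fn": "step_arm", "kwargs": {
  "plan": [
    {"dx":0,"dy":0,"dz":0.015,"rx":0,"ry":0,"rz":0,"claw":1},
    {"dx":0,"dy":0,"dz":0.015,"rx":0,"ry":0,"rz":0,"claw":1},
    {"dx":0,"dy":0,"dz":0,"rx":0,"ry":0,"rz":0,"claw":1}
  ]
}}

```text
time_s: 13.0
ee_pos: [0.4746, 0.1273, 0.0827]
eef_rot: [-3.142, 0.001, 0.282]
force: [-0.3, -0.6, -0.8]
grip_width: 0.0158
grip_force: 30.0
```

Request:
{"fn": "step_arm", "kwargs": {
  "plan": [
    {"dx":0,"dy":0,"dz":0.015,"rx":0,"ry":0,"rz":0,"claw":1},
    {"dx":0,"dy":0,"dz":0.015,"rx":0,"ry":0,"rz":0,"claw":1},
    {"dx":0,"dy":0,"dz":0,"rx":0,"ry":0,"rz":0,"claw":1}
  ]
}}

```text
time_s: 13.3
ee_pos: [0.4746, 0.1273, 0.0797]
eef_rot: [-3.142, 0.0, 0.282]
force: [0.8, -0.0, -1.1]
grip_width: 0.016
grip_force: 30.0
```

Request:
{"fn": "step_arm", "kwargs": {
  "plan": [
    {"dx":0,"dy":0,"dz":0.015,"rx":0,"ry":0,"rz":0,"claw":1},
    {"dx":0,"dy":0,"dz":0.015,"rx":0,"ry":0,"rz":0,"claw":1},
    {"dx":0,"dy":0,"dz":0,"rx":0,"ry":0,"rz":0,"claw":1}
  ]
}}

```text
time_s: 13.6
ee_pos: [0.4747, 0.1273, 0.0767]
eef_rot: [-3.142, 0.0, 0.282]
force: [-0.3, -0.1, -0.8]
grip_width: 0.0157
grip_force: 30.0
```

Past 25 mm without resistance, so this is the good stone.

Request:
{"fn": "step_arm", "kwargs": {
  "plan": [
    {"dx":0,"dy":0,"dz":0.02,"rx":0,"ry":0,"rz":0,"claw":1},
    {"dx":0,"dy":0,"dz":0.02,"rx":0,"ry":0,"rz":0,"claw":1},
    {"dx":0,"dy":0,"dz":0,"rx":0,"ry":0,"rz":0,"claw":1}
  ]
}}

```text
time_s: 13.9
ee_pos: [0.4746, 0.1273, 0.0727]
eef_rot: [-3.142, 0.0, 0.282]
force: [-0.4, 0.1, -0.2]
grip_width: 0.0158
grip_force: 30.0
```

Request:
{"fn": "step_arm", "kwargs": {
  "plan": [
    {"dx":0,"dy":0,"dz":0.015,"rx":0,"ry":0,"rz":0,"claw":1},
    {"dx":0,"dy":0,"dz":0,"rx":0,"ry":0,"rz":0,"claw":1}
  ]
}}

```text
time_s: 14.1
ee_pos: [0.4747, 0.1273, 0.0713]
eef_rot: [-3.142, 0.0, 0.282]
force: [-0.5, -0.5, -0.0]
grip_width: 0.0161
grip_force: 30.0
```

Request:
{"fn": "step_arm", "kwargs": {
  "plan": [
    {"dx":0,"dy":0,"dz":0.015,"rx":0,"ry":0,"rz":0,"claw":1},
    {"dx":0,"dy":0,"dz":0,"rx":0,"ry":0,"rz":0,"claw":1}
  ]
}}

```text
time_s: 14.3
ee_pos: [0.4749, 0.1273, 0.07]
eef_rot: [3.142, -0.0, 0.282]
force: [-0.7, -0.4, 0.3]
grip_width: 0.0157
grip_force: 30.0
```

Request:
{"fn": "step_arm", "kwargs": {
  "plan": [
    {"dx":0,"dy":0,"dz":0.01,"rx":0,"ry":0,"rz":0,"claw":1},
    {"dx":0,"dy":0,"dz":0,"rx":0,"ry":0,"rz":0,"claw":1}
  ]
}}

```text
time_s: 14.5
ee_pos: [0.4749, 0.1274, 0.0698]
eef_rot: [3.142, -0.001, 0.282]
force: [-5.7, -1.4, 12.8]
grip_width: 0.0157
grip_force: 30.0
```

The gauge is home: the collar is seated at the expected height. Release and rise.

Request:
{"fn": "step_arm", "kwargs": {
  "plan": [
    {"dx":0,"dy":0,"dz":-0.01,"rx":0,"ry":0,"rz":0,"claw":1},
    {"dx":0,"dy":0,"dz":0,"rx":0,"ry":0,"rz":0,"claw":0.6},
    {"dx":0,"dy":0,"dz":0,"rx":0,"ry":0,"rz":0,"claw":0.5},
    {"dx":0,"dy":0,"dz":0,"rx":0,"ry":0,"rz":0,"claw":0.5},
    {"dx":0,"dy":0,"dz":-0.1,"rx":0,"ry":0,"rz":0,"claw":0.5},
    {"dx":0,"dy":0,"dz":-0.4,"rx":0,"ry":0,"rz":0,"claw":0.4},
    {"dx":0,"dy":0,"dz":-0.4,"rx":0,"ry":0,"rz":0,"claw":0.1},
    {"dx":0,"dy":0,"dz":-0.4,"rx":0,"ry":0,"rz":0,"claw":0.1}
  ]
}}

```text
time_s: 15.3
ee_pos: [0.4745, 0.1273, 0.2022]
eef_rot: [3.142, -0.0, 0.282]
force: [0.7, 0.1, 0.3]
grip_width: 0.0676
grip_force: 0.0
```

```bash
python3 - <<'E'
from h import *
for n in("top","scene"):
    W=world(shot(n)); 
    for k,c in dict(S1=(.623,.03),S2=(.479,.129),S3=(.476,-.113)).items(): print(n,k,rect(W,c,.034,.042,.06))
    print("handle",rect(W,(.478,.128),.068,.09,.03)); print("tray",rect(W,(.528,.367),.01,.03,.17))
go(.6222,.0312,.20,-25.2)
E
```

```text
top S1 (array([621.5,  32.1]), array([55.3, 57.5]), -25.1, np.float64(0.0393), 374)
top S2 (array([466.6, 139.7]), array([15.2, 49.9]), 2.4, np.float64(0.0392), 73)
top S3 (array([ 475.7, -111.3]), array([55.4, 57. ]), 27.9, np.float64(0.0394), 384)
handle (array([472.9, 126.8]), array([ 3.7, 15.3]), 12.6, np.float64(0.0744), 13)
tray (array([530.8, 367. ]), array([192.7, 241.4]), -2.2, np.float64(0.0162), 546)
scene S1 (array([620.9,  30.6]), array([57.6, 57.2]), -24.0, np.float64(0.0388), 533)
scene S2 (array([477.2, 128. ]), array([57.3, 58.2]), -26.3, np.float64(0.0389), 302)
scene S3 (array([ 475.8, -113.8]), array([56.1, 57. ]), 28.1, np.float64(0.0391), 586)
handle (array([478.9, 125.2]), array([16.1, 16.6]), 20.3, np.float64(0.0753), 48)
tray (array([528.5, 364.7]), array([195.5, 241.4]), -1.9, np.float64(0.0151), 587)
shift(after turn) [1.729 0.253 0.057]
shift [1.13  1.332 0.068] rz 0.46 yawnow 16.16 pos [0.4765 0.1277 0.2057] rot [ 3.1407 -0.0088  0.282 ] t 15.4
```

Request:
{"fn": "step_arm", "kwargs": {
  "plan": [
    {"dx":0,"dy":0,"dz":0,"rx":0,"ry":0,"rz":0.092,"claw":0.1},
    {"dx":0,"dy":0,"dz":0,"rx":0,"ry":0,"rz":0.092,"claw":0.1},
    {"dx":0,"dy":0,"dz":0,"rx":0,"ry":0,"rz":0.092,"claw":0.1},
    {"dx":0,"dy":0,"dz":0,"rx":0,"ry":0,"rz":0.092,"claw":0.1},
    {"dx":0,"dy":0,"dz":0,"rx":0,"ry":0,"rz":0.092,"claw":0.1},
    {"dx":0.44,"dy":0.06,"dz":0,"rx":0,"ry":0,"rz":0,"claw":0.1},
    {"dx":0.44,"dy":0.06,"dz":0,"rx":0,"ry":0,"rz":0,"claw":0.1},
    {"dx":0.44,"dy":0.06,"dz":0,"rx":0,"ry":0,"rz":0,"claw":0.1},
    {"dx":0.42,"dy":0.06,"dz":0.4,"rx":0,"ry":0,"rz":0,"claw":0.1},
    {"dx":0,"dy":0,"dz":0.3,"rx":0,"ry":0,"rz":0,"claw":0.1}
  ]
}}

```text
time_s: 16.4
ee_pos: [0.6189, 0.0321, 0.1336]
eef_rot: [3.141, -0.0, -0.443]
force: [-0.4, 0.6, -0.8]
grip_width: 0.0847
grip_force: 0.0
```

Request:
{"fn": "step_arm", "kwargs": {
  "plan": [
    {"dx":0,"dy":0,"dz":0,"rx":0,"ry":0,"rz":0,"claw":0.1},
    {"dx":0,"dy":0,"dz":0,"rx":0,"ry":0,"rz":0,"claw":0.1},
    {"dx":0,"dy":0,"dz":0,"rx":0,"ry":0,"rz":0,"claw":0.1}
  ]
}}

```text
time_s: 16.7
ee_pos: [0.6173, 0.0353, 0.1379]
eef_rot: [-3.14, -0.003, -0.44]
force: [0.9, -0.0, -0.0]
grip_width: 0.0845
grip_force: 0.0
```

```bash
python3 - <<'E'
from h import *
p=shot("wrist","w6.png"); W=world(p); print(rect(W,(.6215,.0315),.034,.042,.06),p["obs"]["grip_width"])
go(.6212,.0315,.027,-25)
E
```

```text
(array([620. ,  32.8]), array([56.1, 56.3]), -24.6, np.float64(0.0405), 3400) 0.08454450352405747
shift(after turn) [0.051 0.017 1.11 ]
shift [0.048 0.019 1.11 ] rz -0.002 yawnow -25.2 pos [0.6173 0.0352 0.138 ] rot [-3.1403e+00 -2.8000e-03 -4.3990e-01] t 16.75
```

Request:
{"fn": "step_arm", "kwargs": {
  "plan": [
    {"dx":0.045,"dy":0.012,"dz":0.2,"rx":0,"ry":0,"rz":0,"claw":0.1},
    {"dx":0,"dy":0,"dz":0.4,"rx":0,"ry":0,"rz":0,"claw":0.1},
    {"dx":0,"dy":0,"dz":0.35,"rx":0,"ry":0,"rz":0,"claw":0.1},
    {"dx":0,"dy":0,"dz":0.14,"rx":0,"ry":0,"rz":0,"claw":0.1},
    {"dx":0,"dy":0,"dz":0,"rx":0,"ry":0,"rz":0,"claw":0.1},
    {"dx":0,"dy":0,"dz":0,"rx":0,"ry":0,"rz":0,"claw":0.1},
    {"dx":0,"dy":0,"dz":0,"rx":0,"ry":0,"rz":0,"claw":0.6},
    {"dx":0,"dy":0,"dz":0,"rx":0,"ry":0,"rz":0,"claw":0.6},
    {"dx":0,"dy":0,"dz":0,"rx":0,"ry":0,"rz":0,"claw":0.6},
    {"dx":0,"dy":0,"dz":0,"rx":0,"ry":0,"rz":0,"claw":0.6}
  ],
  "grip_force": 30
}}

```text
time_s: 17.75
ee_pos: [0.6206, 0.0318, 0.0272]
eef_rot: [-3.141, -0.001, -0.441]
force: [1.0, 2.0, 1.8]
grip_width: 0.0562
grip_force: 1.3
```

Request:
{"fn": "step_arm", "kwargs": {
  "plan": [
    {"dx":0,"dy":0,"dz":0,"rx":0,"ry":0,"rz":0,"claw":1},
    {"dx":0,"dy":0,"dz":0,"rx":0,"ry":0,"rz":0,"claw":1},
    {"dx":0,"dy":0,"dz":0,"rx":0,"ry":0,"rz":0,"claw":1},
    {"dx":0,"dy":0,"dz":-0.15,"rx":0,"ry":0,"rz":0,"claw":1},
    {"dx":0,"dy":0,"dz":-0.3,"rx":0,"ry":0,"rz":0,"claw":1},
    {"dx":0,"dy":0,"dz":-0.4,"rx":0,"ry":0,"rz":0,"claw":1},
    {"dx":0,"dy":0,"dz":-0.35,"rx":0,"ry":0,"rz":0,"claw":1}
  ],
  "grip_force": 45
}}

```text
time_s: 18.45
ee_pos: [0.6201, 0.0317, 0.1488]
eef_rot: [3.141, 0.0, -0.441]
force: [1.5, 0.1, -3.4]
grip_width: 0.056
grip_force: 45.0
```

Request:
{"fn": "step_arm", "kwargs": {
  "plan": [
    {"dx":-0.219,"dy":-0.358,"dz":0,"rx":0,"ry":0,"rz":0,"claw":1},
    {"dx":-0.219,"dy":-0.358,"dz":0,"rx":0,"ry":0,"rz":0,"claw":1},
    {"dx":-0.219,"dy":-0.358,"dz":0,"rx":0,"ry":0,"rz":0,"claw":1},
    {"dx":-0.219,"dy":-0.358,"dz":0,"rx":0,"ry":0,"rz":0,"claw":1},
    {"dx":-0.219,"dy":-0.358,"dz":0,"rx":0,"ry":0,"rz":0,"claw":1},
    {"dx":-0.219,"dy":-0.358,"dz":0,"rx":0,"ry":0,"rz":0,"claw":1},
    {"dx":-0.219,"dy":-0.358,"dz":0,"rx":0,"ry":0,"rz":0,"claw":1},
    {"dx":-0.219,"dy":-0.358,"dz":0,"rx":0,"ry":0,"rz":0,"claw":1},
    {"dx":0,"dy":0,"dz":0,"rx":0,"ry":0,"rz":0,"claw":1},
    {"dx":0,"dy":0,"dz":0,"rx":0,"ry":0,"rz":0,"claw":1}
  ]
}}

```text
time_s: 19.45
ee_pos: [0.5835, 0.366, 0.1466]
eef_rot: [3.141, 0.0, -0.439]
force: [0.3, 0.2, -3.0]
grip_width: 0.0557
grip_force: 45.0
```

```bash
python3 - <<'E'
from h import *
o=telemetry.get_obs(); print(o["force"],o["grip_width"],o["grip_force"])
s=shot("scene"); t=shot("top")
for p in(s,t):
    W=world(p); m=(np.hypot(W[...,0]-o["ee_pos"][0],W[...,1]-o["ee_pos"][1])<.06)
    z=W[...,2][m&(W[...,2]>.06)]; print(np.histogram(z,np.arange(.06,.26,.02))[0])
    v,u=np.where(m); print(u.min(),u.max(),v.min(),v.max())
a=s["img"][40:190,230:430]; cv2.imwrite("pics/c7.png",cv2.resize(a,(800,600))[:,:,::-1])
go(.585,.366,.0325)
E
```

```text
[ 0.34624632  0.191315   -3.0269676 ] 0.055718064018588934 44.98303407803178
[  0   0  25 188 442 138 132  75 122]
326 396 0 138
[0 0 0 0 0 0 0 0 0]
0 133 90 191
shift [ 1.000e-03 -1.700e-02  1.143e+00] rz 0 yawnow -25.29 pos [0.5842 0.3646 0.1468] rot [ 3.141e+00  1.000e-04 -4.414e-01] t 19.55
```

View pics/c7.png

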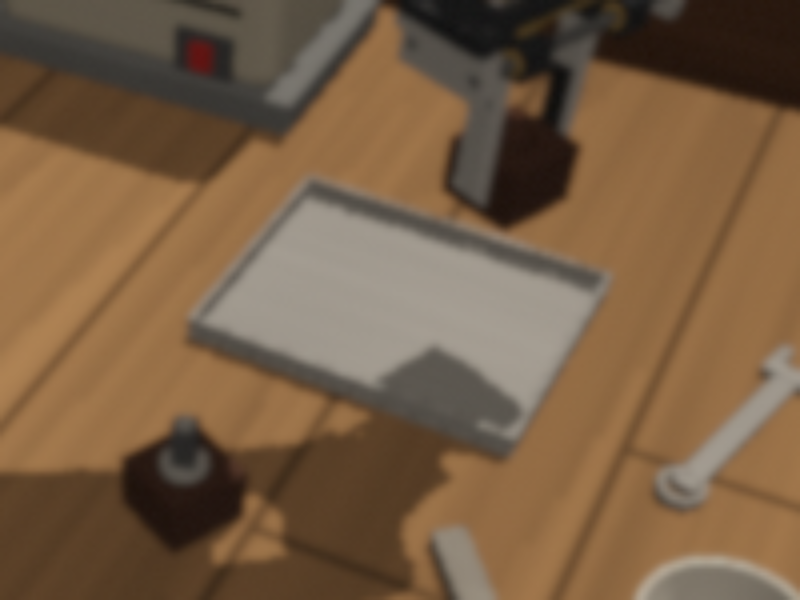

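The stone is held upright over the tray, and the gauge stands with its collar down in S2 (crop ~(185,460)). Lower it.

Request:
{"fn": "step_arm", "kwargs": {
  "plan": [
    {"dx":0,"dy":-0.015,"dz":0.2,"rx":0,"ry":0,"rz":0,"claw":1},
    {"dx":0,"dy":0,"dz":0.4,"rx":0,"ry":0,"rz":0,"claw":1},
    {"dx":0,"dy":0,"dz":0.35,"rx":0,"ry":0,"rz":0,"claw":1},
    {"dx":0,"dy":0,"dz":0.14,"rx":0,"ry":0,"rz":0,"claw":1},
    {"dx":0,"dy":0,"dz":0,"rx":0,"ry":0,"rz":0,"claw":1},
    {"dx":0,"dy":0,"dz":0.02,"rx":0,"ry":0,"rz":0,"claw":1},
    {"dx":0,"dy":0,"dz":0.02,"rx":0,"ry":0,"rz":0,"claw":1},
    {"dx":0,"dy":0,"dz":0,"rx":0,"ry":0,"rz":0,"claw":1}
  ]
}}

```text
time_s: 20.35
ee_pos: [0.5853, 0.367, 0.035]
eef_rot: [-3.14, -0.001, -0.441]
force: [-1.0, 0.1, -3.7]
grip_width: 0.0558
grip_force: 45.0
```

Request:
{"fn": "step_arm", "kwargs": {
  "plan": [
    {"dx":0,"dy":0,"dz":0.02,"rx":0,"ry":0,"rz":0,"claw":1},
    {"dx":0,"dy":0,"dz":0.018,"rx":0,"ry":0,"rz":0,"claw":1},
    {"dx":0,"dy":0,"dz":0,"rx":0,"ry":0,"rz":0,"claw":1}
  ]
}}

```text
time_s: 20.65
ee_pos: [0.5851, 0.3671, 0.0312]
eef_rot: [-3.141, -0.001, -0.441]
force: [-3.4, -2.1, 6.0]
grip_width: 0.056
grip_force: 45.0
```

Request:
{"fn": "step_arm", "kwargs": {
  "plan": [
    {"dx":0,"dy":0,"dz":0,"rx":0,"ry":0,"rz":0,"claw":0.1},
    {"dx":0,"dy":0,"dz":0,"rx":0,"ry":0,"rz":0,"claw":0.1},
    {"dx":0,"dy":0,"dz":0,"rx":0,"ry":0,"rz":0,"claw":0.1},
    {"dx":0,"dy":0,"dz":0,"rx":0,"ry":0,"rz":0,"claw":0.1},
    {"dx":0,"dy":0,"dz":-0.1,"rx":0,"ry":0,"rz":0,"claw":0.1},
    {"dx":0,"dy":0,"dz":-0.4,"rx":0,"ry":0,"rz":0,"claw":0.1},
    {"dx":0,"dy":0,"dz":-0.4,"rx":0,"ry":0,"rz":0,"claw":0.1},
    {"dx":0,"dy":0,"dz":-0.4,"rx":0,"ry":0,"rz":0,"claw":0.1},
    {"dx":0,"dy":0,"dz":0,"rx":0,"ry":0,"rz":-0.09,"claw":0.1},
    {"dx":0,"dy":0,"dz":0,"rx":0,"ry":0,"rz":-0.09,"claw":0.1}
  ]
}}

```text
time_s: 21.65
ee_pos: [0.5852, 0.3671, 0.1624]
eef_rot: [-3.14, -0.003, -0.152]
force: [0.5, 0.5, -1.1]
grip_width: 0.0845
grip_force: 0.0
```

Request:
{"fn": "step_arm", "kwargs": {
  "plan": [
    {"dx":0,"dy":0,"dz":0,"rx":0,"ry":0,"rz":-0.09,"claw":0.1},
    {"dx":0,"dy":0,"dz":0,"rx":0,"ry":0,"rz":-0.09,"claw":0.1},
    {"dx":0,"dy":0,"dz":0,"rx":0,"ry":0,"rz":-0.09,"claw":0.1},
    {"dx":0,"dy":0,"dz":0,"rx":0,"ry":0,"rz":-0.09,"claw":0.1},
    {"dx":-0.29,"dy":0.335,"dz":0,"rx":0,"ry":0,"rz":-0.05,"claw":0.1},
    {"dx":-0.29,"dy":0.335,"dz":0,"rx":0,"ry":0,"rz":0,"claw":0.1},
    {"dx":-0.29,"dy":0.335,"dz":0,"rx":0,"ry":0,"rz":0,"claw":0.1},
    {"dx":-0.29,"dy":0.335,"dz":0,"rx":0,"ry":0,"rz":0,"claw":0.1},
    {"dx":-0.29,"dy":0.335,"dz":0,"rx":0,"ry":0,"rz":0,"claw":0.1},
    {"dx":-0.29,"dy":0.335,"dz":0,"rx":0,"ry":0,"rz":0,"claw":0.1}
  ]
}}

```text
time_s: 22.65
ee_pos: [0.5209, 0.1072, 0.1608]
eef_rot: [3.141, -0.001, 0.486]
force: [0.2, -0.7, 0.0]
grip_width: 0.0845
grip_force: 0.0
```

Request:
{"fn": "step_arm", "kwargs": {
  "plan": [
    {"dx":-0.29,"dy":0.335,"dz":0,"rx":0,"ry":0,"rz":0,"claw":0.1},
    {"dx":-0.29,"dy":0.335,"dz":0,"rx":0,"ry":0,"rz":0,"claw":0.1},
    {"dx":-0.29,"dy":0.335,"dz":0,"rx":0,"ry":0,"rz":0,"claw":0.1},
    {"dx":-0.29,"dy":0.335,"dz":0,"rx":0,"ry":0,"rz":0,"claw":0.1},
    {"dx":-0.29,"dy":0.335,"dz":0,"rx":0,"ry":0,"rz":0,"claw":0.1},
    {"dx":0,"dy":0,"dz":0,"rx":0,"ry":0,"rz":0,"claw":0.1},
    {"dx":0,"dy":0,"dz":0,"rx":0,"ry":0,"rz":0,"claw":0.1},
    {"dx":0,"dy":0,"dz":0,"rx":0,"ry":0,"rz":0,"claw":0.1}
  ]
}}

```text
time_s: 23.45
ee_pos: [0.4718, -0.1063, 0.1602]
eef_rot: [3.141, -0.001, 0.487]
force: [0.3, 0.2, 0.0]
grip_width: 0.0846
grip_force: 0.0
```

```bash
python3 - <<'E'
from h import *
p=shot("wrist"); W=world(p); print(rect(W,(.4755,-.112),.034,.042,.06),p["obs"]["grip_width"],p["obs"]["qpos"].round(2))
print("S1 in tray",rect(world(shot("scene")),(.585,.366),.037,.05,.06),rect(world(shot("top")),(.585,.366),.037,.05,.06))
go(.4755,-.1122,.027,28)
E
```

```text
(array([ 474.6, -111.1]), array([55.9, 56. ]), 28.0, np.float64(0.0404), 2874) 0.0845838024715002 [-0.3   0.22  1.78  0.    1.15  0.79]
S1 in tray (array([584.4, 365. ]), array([60.8, 59. ]), -23.6, np.float64(0.0422), 317) (array([585.7, 366.4]), array([57.2, 55.4]), -25.2, np.float64(0.0434), 480)
shift(after turn) [0.004 0.072 1.33 ]
shift [0.004 0.072 1.33 ] rz -0.001 yawnow 27.95 pos [ 0.4718 -0.106   0.16  ] rot [ 3.1416e+00 -1.0000e-04  4.8780e-01] t 23.6
```

Request:
{"fn": "step_arm", "kwargs": {
  "plan": [
    {"dx":0.004,"dy":0.068,"dz":0.3,"rx":0,"ry":0,"rz":0,"claw":0.1},
    {"dx":0,"dy":0,"dz":0.3,"rx":0,"ry":0,"rz":0,"claw":0.1},
    {"dx":0,"dy":0,"dz":0.3,"rx":0,"ry":0,"rz":0,"claw":0.1},
    {"dx":0,"dy":0,"dz":0.3,"rx":0,"ry":0,"rz":0,"claw":0.1},
    {"dx":0,"dy":0,"dz":0.13,"rx":0,"ry":0,"rz":0,"claw":0.1},
    {"dx":0,"dy":0,"dz":0,"rx":0,"ry":0,"rz":0,"claw":0.1},
    {"dx":0,"dy":0,"dz":0,"rx":0,"ry":0,"rz":0,"claw":0.6},
    {"dx":0,"dy":0,"dz":0,"rx":0,"ry":0,"rz":0,"claw":0.6},
    {"dx":0,"dy":0,"dz":0,"rx":0,"ry":0,"rz":0,"claw":0.6},
    {"dx":0,"dy":0,"dz":0,"rx":0,"ry":0,"rz":0,"claw":1}
  ],
  "grip_force": 45
}}

```text
time_s: 24.6
ee_pos: [0.4753, -0.1129, 0.0276]
eef_rot: [3.141, -0.001, 0.486]
force: [0.1, 1.6, 1.4]
grip_width: 0.0558
grip_force: 0.8
```

Request:
{"fn": "step_arm", "kwargs": {
  "plan": [
    {"dx":0,"dy":0,"dz":0,"rx":0,"ry":0,"rz":0,"claw":1},
    {"dx":0,"dy":0,"dz":0,"rx":0,"ry":0,"rz":0,"claw":1},
    {"dx":0,"dy":0,"dz":0,"rx":0,"ry":0,"rz":0,"claw":1}
  ]
}}

```text
time_s: 24.9
ee_pos: [0.4754, -0.113, 0.0276]
eef_rot: [3.141, -0.001, 0.486]
force: [-1.8, 0.7, 7.2]
grip_width: 0.056
grip_force: 45.0
```

Request:
{"fn": "step_arm", "kwargs": {
  "plan": [
    {"dx":0,"dy":0,"dz":-0.1,"rx":0,"ry":0,"rz":0,"claw":1},
    {"dx":0,"dy":0,"dz":-0.3,"rx":0,"ry":0,"rz":0,"claw":1},
    {"dx":0,"dy":0,"dz":-0.4,"rx":0,"ry":0,"rz":0,"claw":1},
    {"dx":0,"dy":0,"dz":-0.4,"rx":0,"ry":0,"rz":0,"claw":1},
    {"dx":0.203,"dy":-0.385,"dz":-0.1,"rx":0,"ry":0,"rz":0,"claw":1},
    {"dx":0.203,"dy":-0.385,"dz":-0.1,"rx":0,"ry":0,"rz":0,"claw":1},
    {"dx":0.203,"dy":-0.385,"dz":-0.1,"rx":0,"ry":0,"rz":0,"claw":1},
    {"dx":0.203,"dy":-0.385,"dz":0,"rx":0,"ry":0,"rz":0,"claw":1},
    {"dx":0.203,"dy":-0.385,"dz":0,"rx":0,"ry":0,"rz":0,"claw":1},
    {"dx":0.203,"dy":-0.385,"dz":0,"rx":0,"ry":0,"rz":0,"claw":1}
  ]
}}

```text
time_s: 25.9
ee_pos: [0.4743, 0.1499, 0.1776]
eef_rot: [3.141, -0.0, 0.486]
force: [0.1, -0.1, -1.3]
grip_width: 0.0556
grip_force: 45.0
```

Request:
{"fn": "step_arm", "kwargs": {
  "plan": [
    {"dx":0.203,"dy":-0.385,"dz":0,"rx":0,"ry":0,"rz":0,"claw":1},
    {"dx":0.203,"dy":-0.385,"dz":0,"rx":0,"ry":0,"rz":0,"claw":1},
    {"dx":0.203,"dy":-0.385,"dz":0,"rx":0,"ry":0,"rz":0,"claw":1},
    {"dx":0.203,"dy":-0.385,"dz":0,"rx":0,"ry":0,"rz":0,"claw":1},
    {"dx":0.203,"dy":-0.385,"dz":0,"rx":0,"ry":0,"rz":0,"claw":1},
    {"dx":0,"dy":0,"dz":0,"rx":0,"ry":0,"rz":0,"claw":1},
    {"dx":0,"dy":0,"dz":0,"rx":0,"ry":0,"rz":0,"claw":1},
    {"dx":0,"dy":0,"dz":0,"rx":0,"ry":0,"rz":0,"claw":1}
  ]
}}

```text
time_s: 26.7
ee_pos: [0.4746, 0.3649, 0.1771]
eef_rot: [3.141, 0.0, 0.485]
force: [-0.1, -0.9, -2.1]
grip_width: 0.0556
grip_force: 45.0
```

```bash
python3 - <<'E'
from h import *
go(.473,.366,.037)
E
```

```text
shift [-0.009 -0.017  1.401] rz 0 yawnow 27.82 pos [0.4746 0.3649 0.1771] rot [3.1414e+00 3.0000e-04 4.8550e-01] t 26.7
```

Request:
{"fn": "step_arm", "kwargs": {
  "plan": [
    {"dx":-0.01,"dy":-0.015,"dz":0.3,"rx":0,"ry":0,"rz":0,"claw":1},
    {"dx":0,"dy":0,"dz":0.4,"rx":0,"ry":0,"rz":0,"claw":1},
    {"dx":0,"dy":0,"dz":0.4,"rx":0,"ry":0,"rz":0,"claw":1},
    {"dx":0,"dy":0,"dz":0.28,"rx":0,"ry":0,"rz":0,"claw":1},
    {"dx":0,"dy":0,"dz":0,"rx":0,"ry":0,"rz":0,"claw":1},
    {"dx":0,"dy":0,"dz":0.02,"rx":0,"ry":0,"rz":0,"claw":1},
    {"dx":0,"dy":0,"dz":0.02,"rx":0,"ry":0,"rz":0,"claw":1},
    {"dx":0,"dy":0,"dz":0,"rx":0,"ry":0,"rz":0,"claw":1}
  ]
}}

```text
time_s: 27.5
ee_pos: [0.4737, 0.3669, 0.0364]
eef_rot: [-3.141, -0.002, 0.486]
force: [-0.0, -0.1, -1.9]
grip_width: 0.0555
grip_force: 45.0
```

Request:
{"fn": "step_arm", "kwargs": {
  "plan": [
    {"dx":0,"dy":0,"dz":0.02,"rx":0,"ry":0,"rz":0,"claw":1},
    {"dx":0,"dy":0,"dz":0.02,"rx":0,"ry":0,"rz":0,"claw":1},
    {"dx":0,"dy":0,"dz":0,"rx":0,"ry":0,"rz":0,"claw":1}
  ]
}}

```text
time_s: 27.8
ee_pos: [0.4733, 0.367, 0.0316]
eef_rot: [-3.141, -0.001, 0.486]
force: [-1.3, -1.0, 4.2]
grip_width: 0.0554
grip_force: 45.0
```

Contact on the tray floor. Release, rise and check.

Request:
{"fn": "step_arm", "kwargs": {
  "plan": [
    {"dx":0,"dy":0,"dz":0,"rx":0,"ry":0,"rz":0,"claw":0.1},
    {"dx":0,"dy":0,"dz":0,"rx":0,"ry":0,"rz":0,"claw":0.1},
    {"dx":0,"dy":0,"dz":0,"rx":0,"ry":0,"rz":0,"claw":0.1},
    {"dx":0,"dy":0,"dz":0,"rx":0,"ry":0,"rz":0,"claw":0.1},
    {"dx":0,"dy":0,"dz":-0.1,"rx":0,"ry":0,"rz":0,"claw":0.1},
    {"dx":0,"dy":0,"dz":-0.4,"rx":0,"ry":0,"rz":0,"claw":0.1},
    {"dx":0,"dy":0,"dz":-0.4,"rx":0,"ry":0,"rz":0,"claw":0.1},
    {"dx":0,"dy":0,"dz":-0.4,"rx":0,"ry":0,"rz":0,"claw":0.1},
    {"dx":-0.4,"dy":0,"dz":-0.3,"rx":0,"ry":0,"rz":0,"claw":0.1},
    {"dx":-0.4,"dy":0,"dz":-0.3,"rx":0,"ry":0,"rz":0,"claw":0.1}
  ]
}}

```text
time_s: 28.8
ee_pos: [0.4014, 0.3287, 0.2224]
eef_rot: [-3.141, -0.001, 0.486]
force: [-0.3, -0.8, 0.9]
grip_width: 0.0842
grip_force: 0.0
```

```bash
python3 - <<'E'
from h import *
s=shot("scene"); t=shot("top")
for p in(s,t):
    W=world(p); print("S1",rect(W,(.585,.366),.037,.05,.06)); print("S3",rect(W,(.473,.367),.037,.05,.06)); print("S2",rect(W,(.478,.129),.034,.0425,.06)); print("collar",rect(W,(.478,.128),.043,.05,.02)); print("handle",rect(W,(.478,.128),.068,.09,.03))
cv2.imwrite("pics/c8.png",cv2.resize(s["img"][60:300,140:440],(750,600))[:,:,::-1])
E
```

```text
S1 (array([584.8, 364.4]), array([58.6, 57.7]), -26.0, np.float64(0.0421), 312)
S3 (array([473.1, 365.4]), array([56.1, 61.9]), 27.2, np.float64(0.0423), 282)
S2 (array([477.3, 128.5]), array([58.8, 58.6]), -27.5, np.float64(0.0389), 299)
collar (array([479.9, 123.7]), array([27.6, 25.8]), 21.7, np.float64(0.0451), 52)
handle (array([479.2, 124.8]), array([16.4, 15.1]), 23.6, np.float64(0.0751), 48)
S1 (array([585.7, 366.6]), array([58.2, 56. ]), -24.4, np.float64(0.0434), 478)
S3 (array([492.7, 364.3]), array([77.6, 38. ]), -12.6, np.float64(0.043), 40)
S2 (array([478.1, 129.9]), array([56.5, 55.9]), -26.9, np.float64(0.0394), 371)
collar (array([478.9, 128.7]), array([29.2, 29.8]), 32.7, np.float64(0.0455), 53)
handle (array([478.9, 128.3]), array([16.4, 15.8]), 16.9, np.float64(0.0768), 46)
```

View pics/c8.png

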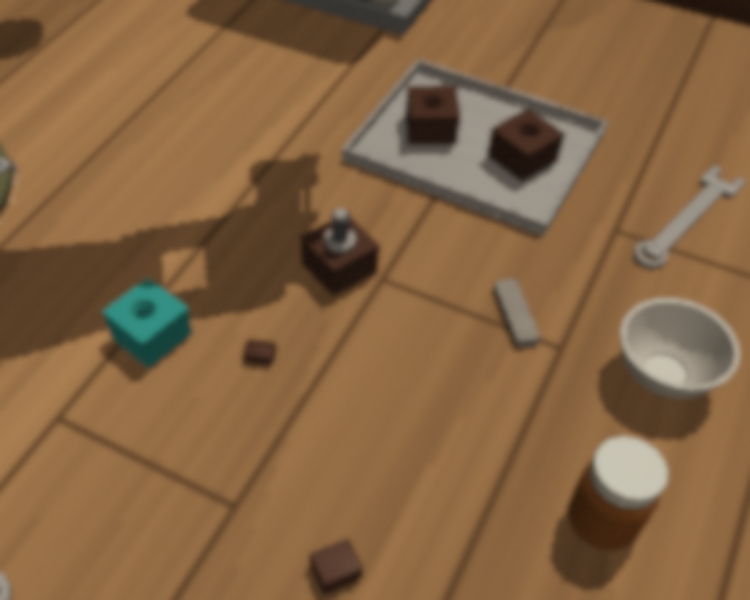

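Both blocked stones stand flat in the tray, at (433,115) and (527,145). The gauge is home in the third stone at (340,240), and the bystanders are in place. Handing in.

Request:
{"fn": "step_arm", "kwargs": {
  "plan": [
    {"dx":0,"dy":0,"dz":0,"rx":0,"ry":0,"rz":0,"claw":0.1},
    {"dx":0,"dy":0,"dz":0,"rx":0,"ry":0,"rz":0,"claw":0.1},
    {"dx":0,"dy":0,"dz":0,"rx":0,"ry":0,"rz":0,"claw":0.1}
  ]
}}

```text
time_s: 29.2
ee_pos: [0.4026, 0.3294, 0.2196]
eef_rot: [3.141, 0.002, 0.486]
force: [-1.0, 0.8, -0.5]
grip_width: 0.0844
grip_force: 0.0
```

```bash
python3 -c "
from station import hand_in; print(hand_in())"
```

```text
the job is handed in; nothing more can be done
None
```

I handed the job in at about 29 s: the gauge stands fully home in the good stone where it began, both blocked stones stand flat in the tray, and the bystanders looked undisturbed in the last picture; the hand-in returned no verdict.

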